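# Seat a half-carved octopus on the keyed bench stand

### The arm

A 6-joint arm with a two-finger parallel gripper is mounted at the origin on the work surface. World frame = base frame: x ahead of the robot, y to its left, z up, the work surface at z = 0. Lengths are in m, angles in rad, forces in N, time in s.
With the tool pointing down it reaches from about 0.35 to 0.975 m from the base axis. Payload 4.9 kg.
Tool frame: the origin (TCP) lies at the very end of the fingers, on their centre line; the grasp point (between the pads) lies 19 mm behind it; z points along the fingers, y is the line along which they close (so a half turn about z gives the same grasp; the last joint's range is limited). The gripper opens to 85 mm and grips with 20 to 120 N. Pads are 22 mm wide; open, the fingers measure 114 mm over their backs; the gripper's body (76 mm by 85 mm) begins 54 mm behind the grasp point. The pads swing forward as they close: fully open they stand 13 mm farther back than shut.
Start: joints at [-1.364, 0.053, 1.613, -0, 1.476, -0.119], TCP at [0.2, -0.592, 0.231] pointing down, gripper open.
Joint ranges: [-3.01, 3.01], [-1.01, 2.22], [0.06, 2.58], [-1.02, 4.17], [0.09, 2.62], [-3.14, 3.14]. Speed limits (rad/s): [2.57, 2.57, 3.14, 3.14, 3.14, 3.14].

### API

Orientations are given as a rotation vector (axis times angle).
In Python, from station import * gives the robot as it stands.
- The arm moves only by the shell command python3 -m crank 'ROWS' [OPENING] [FORCE]. ROWS is JSON, a list of rows, each an object with "offset": the shift along the tool's x, y, z in m, a list of three; "twist": the turn, a rotation vector about the tool's x, y, z in degrees, a list of three. In form: [{"offset": [x, y, z], "twist": [rx, ry, rz]}, ...]. A call has 1 to 20 rows; each row is the pose to reach, as a shift and turn from the pose commanded when the call began, along the tool's axes at that moment; what a row does not reach only later rows make up. A row lasts 1/8 s, in which the tool goes at most 62.5 mm and 10.7 degrees, less where a joint would pass 70% of its speed; a pose out of reach is approached as far as the arm can. A call with a gripper value outside its range is refused whole. OPENING is the opening, from 0 (shut) to 1 (fully open), set as the call begins (- or left out, the last holds). The fingers move at their own pace and stop on an object; FORCE is the grip in N (left out, the last holds). Time passes only in rows, so rows that repeat a pose let the fingers close. It gives the time, the measured TCP pose, the force, the opening and the grip force at its end, in the units of the state.
- get_obs(): the state, without advancing time (a new reading comes with each control period).
- get_image(name): name is "side" or "top" or "wrist"; returns the picture (480x640x3 uint8, red, green, blue); there is no depth.
- get_calibration(name): a dict with "intrinsics" (3x3 intrinsics, pixels), "world_from_camera" (4x4, takes a point from camera to world coordinates); the wrist camera has in their place "tool_from_camera" (4x4, takes a point from camera to tool coordinates, whose origin is the TCP and whose axes are the flange's). Camera axes: x right, y up, looking along -z (the intrinsics and any distortion apply to the point x, -y, -z); pixel columns grow to the right and rows downward; lengths in m; the calibration is good to about 2 mm. The wrist camera is an equidistant fisheye: a pixel r from the principal point sees the ray r / f radians off the axis. A picture is of the moment at which its call begins: read the wrist's pose just before it. get_calibration takes no time and is no camera call.
- finish_job(): hands the job in; it is judged then, once.
Trained networks look in the newest picture that a camera, given by its name, has taken for a name from the list of things; names that differ only in an ending like _2 or _b are one class to them, and where a whole thing is asked for, a point or a joint stands for the part that bears it (a point fixed in the world has none). Each returns a list of dicts, best first, with "confidence" (0 to 1); they miss things now and then, are a little off and sometimes report something else, mostly with a low value. They report only what shows in the picture. A call takes as long as a camera call. They do not tell look-alikes from the thing itself.
- cut_out(query, camera): "region" (480x640 bool, what is visible of it) and "rect" ([centre column, centre row, width, height] in pixels, round what is visible of it).
The state is a dict: "t": time; "q": joint angles; "dq": joint speeds; "effort": joint torques, N m; "tool_pos": TCP position; "tool_rot": TCP orientation; "contact_force": force on the tool from outside, world axes, zero at the start; "wrist_torque": the same for the moment, N m; "opening": finger opening in m; "grip_force": force on a finger pad.
Only numpy, scipy, OpenCV 4.12 (cv2) and the standard library are available. Lean on these libraries where they do the work, as an engineer would, in place of code of your own. Each camera call takes 0.05 s, during which the arm holds its last target. There are 200 camera calls.

### The job

Pick up the wooden octopus carving and set its mounting plate over the pilot post of the bench stand. The stand's head is clamped at an angle nobody has measured, so with light pressure turn the carving until its two notches find the head's two keys, then let it down fully home, flat on the head, and release it. Be gentle (never push or twist the carving against the stand with more than about 20 N) and leave the other things on the bench where they are.

Things in the scene. Friction and masses are not known exactly. Their poses are not given: they have to be found in the camera images.
- carving: Half-carved wooden octopus on a square aluminium plate 76 x 76 x 10 mm; 90 mm tall, 250 to 490 g. Origin: centre of the plate's underside, z up; +x within 0.4 rad of world +x. Stands on the bench. Notches 18 mm deep through the plate's edges: 18 mm wide at mid +x edge, 9 mm wide at mid -x edge. From below, a central square blind bore 18 x 18 mm, 28 mm deep.
- carving_grip (a point): Middle of the carving's grip block, 45 mm above its underside on its axis. The block is 44 mm (x) by 34 mm (y), from height 28 to 62 mm, with flat upright faces at y = +-17 mm to grip. Below it a 56 x 56 mm block, above it a domed head 35 mm across up to 90 mm. Carved arms bulge from the x faces, out to 37 mm. Axes as the carving's.
- stand: Steel bench stand, bolted down: round foot, diameter 140 mm, 14 mm thick, a column, and a round head, diameter 84 mm, its flat upper face 90 mm above the bench. Origin: centre of the foot on the bench; z up, +x within 0.2 rad of world +x. A clamp screw sticks out 54 mm to -x at height 45 mm. The head does not turn under hand force; its clamped angle is not part of this pose.
- stand_seat (a point): Centre of the head's upper face, at the root of the pilot post; the carving's origin is here when it is home. Axes as the stand's, not the keys'. Two keys on the head, 22 to 36 mm from the centre on opposite sides, 8 mm high: one 15 mm wide, one 6 mm. The wide key's direction is unmeasured: anywhere within 0.6 rad of the stand's +x. Wide notch goes on wide key.
- stand_post (a point): Tip of the round pilot post, 22 mm above the head's face: diameter 16.5 mm, its upper 8 mm tapering to 7 mm. Off angle, the carving's plate rides on the key tops, 8 mm above home, with the post in the bore; at the right angle it drops home. Play of the notches on the keys: 1.5 mm a side, about 0.05 rad; of the bore on the post: 0.75 mm a side. Axes as the stand's.
- squeeze_bottle: Bystander: white plastic bottle, 56 mm diameter, 150 mm tall, upright; origin at the centre of its underside.
- dish: Bystander: white ceramic bowl, 90 mm rim, 35 mm tall; origin at the centre of its underside.
- tin: Bystander: copper-coloured lidded tin, 78 x 113 x 54 mm; origin at the centre of its underside.
- brush: Bystander: flat hand brush lying on the bench; origin at the centre of its underside.
Not all that is in view belongs to the job. Leave any green or purple look-alike of the carving alone.

How it is judged:
By the outcome, as a careful person would: the job done as asked, in the order asked, and still so for the second after the job is handed in, with the robot touching nothing.
It also fails if it takes over 61 s, if anything falls off the work surface, if the arm or the gripper's body presses on something with over 40 N, if the wrist force passes 120 N, or if a joint passes its speed limit or range.

## Working session

There is one attempt and no reset: what is moved stays moved. The work goes in short steps, Python scripts to look and compute and a shell command to move; the robot and the scene stay as the last step left them, time stands still between calls to the robot, and variables do not carry over. Pictures are saved under pics/ and viewed, at most 10 in all, crops included, and the job is handed in when it is done.

```bash
mkdir -p pics; python3 - <<'E'
from station import *
import cv2,numpy as np
o=get_obs();print({k:np.round(v,3).tolist() for k,v in o.items()})
a=get_image("top");b=get_image("side")
cv2.imwrite("pics/a.png",cv2.cvtColor(a,cv2.COLOR_RGB2BGR))
cv2.imwrite("pics/b.png",cv2.cvtColor(b,cv2.COLOR_RGB2BGR))
for c in("top","side"):
  k=get_calibration(c);print(c,k)
  for n in("carving","stand","squeeze_bottle","dish","tin","brush"):
    for d in cut_out(n,c): print(n,round(d["confidence"],2),np.round(d["rect"]).tolist())
print(get_calibration("wrist"))
E
```

```text
{'t': 0.0, 'q': [-1.364, 0.053, 1.614, -0.0, 1.476, -0.119], 'dq': [0.001, 0.0, 0.001, -0.0, -0.001, 0.001], 'effort': [0.002, -39.368, -37.017, -0.0, 0.007, -0.0], 'tool_pos': [0.2, -0.592, 0.23], 'tool_rot': [-3.098, -0.509, 0.0], 'contact_force': [0.947, -0.002, -0.09], 'wrist_torque': [-0.031, -0.005, -0.049], 'grip_force': 0.0, 'opening': 0.085}
top {'intrinsics': array([[500.28837244,   0.        , 317.94589088],
       [  0.        , 500.28837244, 232.32801901],
       [  0.        ,   0.        ,   1.        ]]), 'world_from_camera': array([[ 0.01531144,  0.99693246, -0.07675432,  0.52228375],
       [-0.99968147,  0.01680345,  0.01883078,  0.00146151],
       [ 0.02006276,  0.07644154,  0.9968722 ,  1.19449983],
       [ 0.        ,  0.        ,  0.        ,  1.        ]])}
carving 0.84 [295.0, 279.0, 40.0, 42.0]
carving 0.79 [262.0, 220.0, 36.0, 35.0]
carving 0.7 [236.0, 270.0, 31.0, 35.0]
stand 0.76 [386.0, 265.0, 61.0, 59.0]
squeeze_bottle 0.93 [312.0, 171.0, 29.0, 25.0]
dish 0.82 [470.0, 274.0, 37.0, 42.0]
tin 0.91 [128.0, 268.0, 57.0, 38.0]
brush 0.73 [220.0, 178.0, 30.
[... 746 characters left out ...]
, 199.0, 31.0, 34.0]
tin 0.77 [267.0, 198.0, 29.0, 33.0]
tin 0.23 [368.0, 256.0, 26.0, 65.0]
brush 0.64 [351.0, 232.0, 60.0, 10.0]
brush 0.21 [267.0, 198.0, 31.0, 36.0]
{'intrinsics': array([[371.64829954,   0.        , 314.15620597],
       [  0.        , 371.64829954, 240.16285371],
       [  0.        ,   0.        ,   1.        ]]), 'tool_from_camera': array([[-4.57536911e-04,  9.56462681e-01,  2.91854296e-01,
         7.49905988e-02],
       [ 9.99999850e-01,  3.49848028e-04,  4.21169949e-04,
         7.93117506e-04],
       [ 3.00728689e-04,  2.91854445e-01, -9.56462698e-01,
        -1.42114140e-01],
       [ 0.00000000e+00,  0.00000000e+00,  0.00000000e+00,
         1.00000000e+00]])}
```

```bash
python3 - <<'E'
import cv2,numpy as np
a=cv2.imread("pics/a.png");b=cv2.imread("pics/b.png")
x=cv2.resize(a[140:340,80:520],(800,364),interpolation=3);cv2.imwrite("pics/a1.png",x)
y=cv2.resize(a[190:310,210:430],(800,436),interpolation=3);cv2.imwrite("pics/a2.png",y)
cv2.imwrite("pics/b1.png",cv2.resize(b[170:420,180:440],(620,596),interpolation=3))
E
```

```text
(no output)
```

View pics/a1.png

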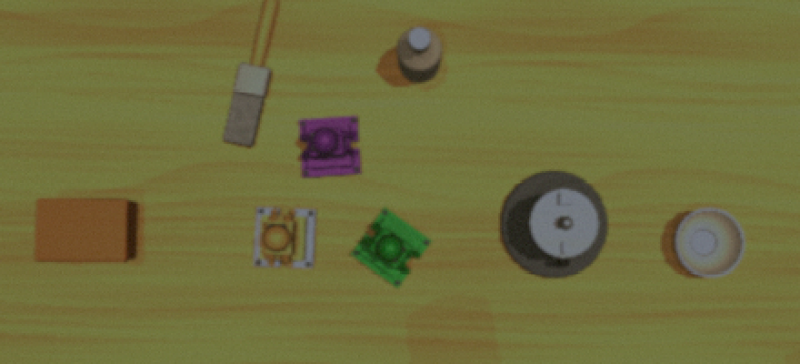

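View pics/a2.png

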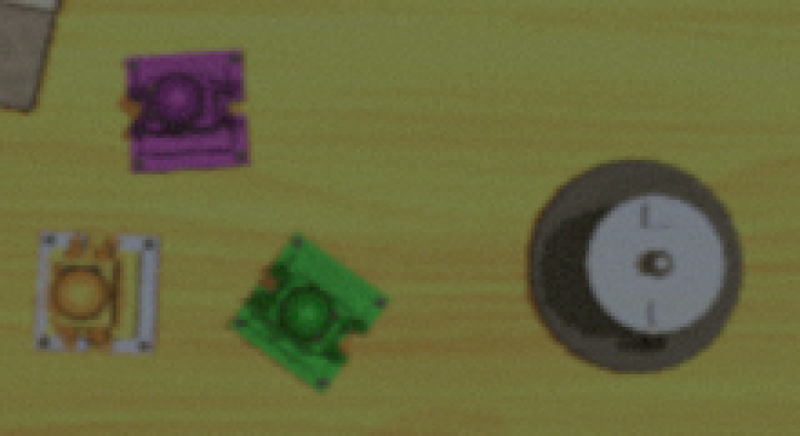

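Candidates for the carving: purple at (262,220), green at (295,279), and natural wood on a bare aluminium plate at (237,270). The third fits the description. The stand head is at (390,262), with its keys above and below the post in the picture.

```bash
cat >h.py <<'E'
from station import *
import cv2,numpy as np
from scipy.spatial.transform import Rotation as R
def px2w(cam,uv,z):
    k=get_calibration(cam);K=k["intrinsics"];uv=np.atleast_2d(np.asarray(uv,float))
    d=(uv-K[:2,2])/K[0,0]
    if cam=="wrist":
        o=get_obs();T=np.eye(4);T[:3,:3]=R.from_rotvec(o["tool_rot"]).as_matrix();T[:3,3]=o["tool_pos"]
        T=T@k["tool_from_camera"]; r=np.linalg.norm(d,axis=1,keepdims=True)+1e-12
        ray=np.c_[d[:,:1]/r*np.sin(r),-d[:,1:]/r*np.sin(r),-np.cos(r)]
    else:
        T=k["world_from_camera"]; ray=np.c_[d[:,0],-d[:,1],-np.ones(len(d))]
    w=ray@T[:3,:3].T; p=T[:3,3]; return p+w*((z-p[2])/w[:,2:])
def totool(dp):
    o=get_obs();return R.from_rotvec(o["tool_rot"]).inv().apply(dp)
E
python3 - <<'E'
from h import *
c=np.array([[40,233],[160,235],[157,352],[37,350]])/3.636+[210,190]
p=px2w("top",c,.01);print(p.round(4),p.mean(0));e=p[0]-p[3]+p[1]-p[2]; print("yaw",np.arctan2(e[1],e[0]),np.linalg.norm(p-np.roll(p,1,0),axis=1))
s=px2w("top",np.array([[655,263],[648,215],[652,315]])/3.636+[210,190],.09);print(s)
print(px2w("top",np.array([[636,266]])/3.636+[210,190],.014), "radius check", px2w("top",np.array([[585,263],[724,263]])/3.636+[210,190],.09))
M=R.from_rotvec(get_obs()["tool_rot"]).as_matrix();print(M)
t=p.mean(0)-np.array(get_obs()["tool_pos"]);print(totool(t))
E
```

```text
[[0.5582 0.2069 0.01  ]
 [0.5581 0.1292 0.01  ]
 [0.4826 0.1293 0.01  ]
 [0.4827 0.2066 0.01  ]] [0.52040114 0.16800278 0.01      ]
yaw 0.0019946682192381487 [0.07547913 0.07766122 0.07557092 0.07728033]
[[ 0.543492   -0.18005201  0.09      ]
 [ 0.57262198 -0.17565058  0.09      ]
 [ 0.51196485 -0.17836025  0.09      ]]
[[ 0.54281164 -0.18016939  0.014     ]] radius check [[ 0.5428244  -0.13739399  0.09      ]
 [ 0.54415107 -0.22216523  0.09      ]]
[[ 9.47402018e-01  3.20045959e-01 -1.19325627e-05]
 [ 3.20045958e-01 -9.47402017e-01 -5.86962381e-05]
 [-3.00904278e-05  5.17899660e-05 -9.99999998e-01]]
[ 0.54679577 -0.61761877  0.22130823]
```

View pics/b1.png

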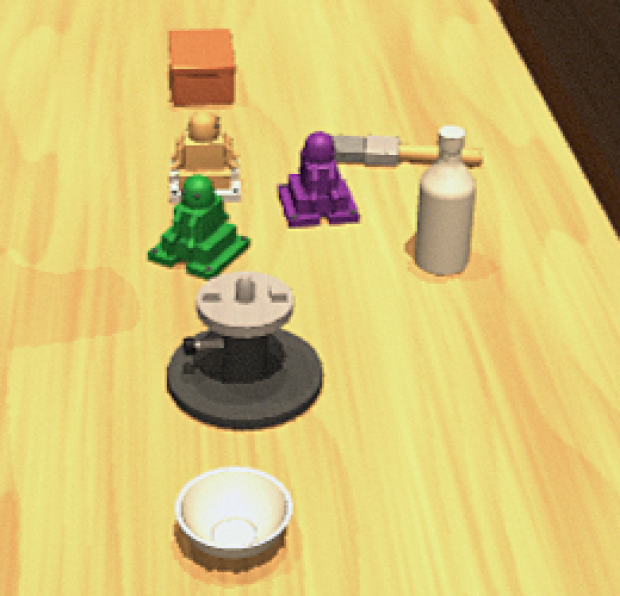

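The wooden carving is at side crop (203,155), with the stand's two keys either side of the post at (210,297) and (278,295). The wide key can't be told apart reliably from here, so I'll go over the stand first for a close look with the wrist camera.

```bash
python3 -m crank '[{"offset":[0.454,-0.281,0.01],"twist":[0,0,18.66]},{"offset":[0.454,-0.281,0.01],"twist":[0,0,18.66]},{"offset":[0.454,-0.281,0.01],"twist":[0,0,18.66]},{"offset":[0.454,-0.281,0.01],"twist":[0,0,18.66]},{"offset":[0.454,-0.281,0.01],"twist":[0,0,18.66]},{"offset":[0.454,-0.281,0.01],"twist":[0,0,18.66]},{"offset":[0.454,-0.281,0.01],"twist":[0,0,18.66]},{"offset":[0.454,-0.281,0.01],"twist":[0,0,18.66]},{"offset":[0.454,-0.281,0.01],"twist":[0,0,18.66]},{"offset":[0.454,-0.281,0.01],"twist":[0,0,18.66]},{"offset":[0.454,-0.281,0.01],"twist":[0,0,18.66]},{"offset":[0.454,-0.281,0.01],"twist":[0,0,18.66]},{"offset":[0.454,-0.281,0.01],"twist":[0,0,18.66]}]' 1
python3 - <<'E'
from h import *
o=get_obs();print(o["tool_pos"],o["tool_rot"])
a=get_image("wrist");cv2.imwrite("pics/w.png",a[...,::-1])
for d in cut_out("stand","wrist"): print(d["confidence"],d["rect"])
# virtual overhead rectification of plane z=.098 (key tops) 0.1mm grid not needed: 4px/mm
k=get_calibration("wrist");T=np.eye(4);T[:3,:3]=R.from_rotvec(o["tool_rot"]).as_matrix();T[:3,3]=o["tool_pos"];T=T@k["tool_from_camera"]
def w2px(P):
    c=(P-T[:3,3])@T[:3,:3]; x,y,z=c[...,0],-c[...,1],-c[...,2]; r=np.hypot(x,y)+1e-12; th=np.arctan2(r,z); K=k["intrinsics"]
    return (K[0,0]*th*x/r+K[0,2]).astype(np.float32),(K[0,0]*th*y/r+K[1,2]).astype(np.float32)
jj,ii=np.meshgrid(np.arange(600),np.arange(600))
# image up=+x, right=-y, centre (0.543,-0.18), 5 px/mm
P=np.stack([.543+(300-ii)/5000,-.18-(jj-300)/5000,np.full(ii.shape,.098)],-1)
cv2.imwrite("pics/w1.png",cv2.remap(a,*w2px(P),3)[...,::-1])
E
```

```text
t: 2.33
tool_pos: [0.5397, -0.1815, 0.2214]
tool_rot: [3.141, -0.002, 0.0]
contact_force: [0.5, -0.4, -0.1]
opening: 0.0854
grip_force: 0.0
[ 0.53973981 -0.18151136  0.22141616] [ 3.14140832e+00 -2.41857660e-03  1.97650490e-04]
0.78 [310.6, 202.9, 146.1, 142.5]
```

View pics/w1.png

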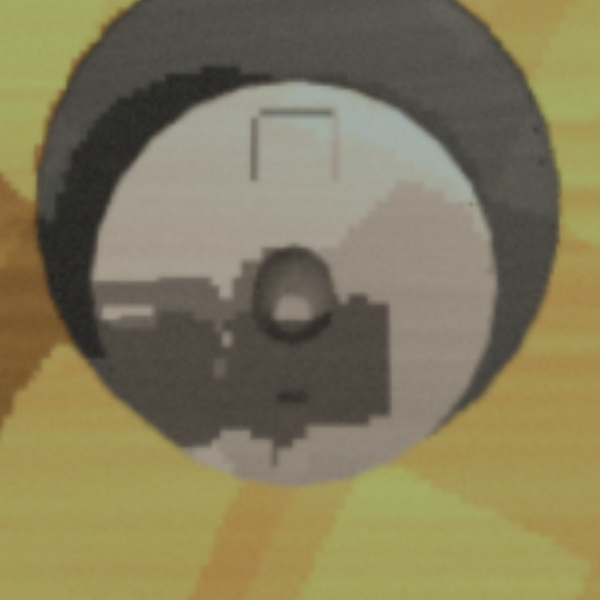

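The wide key (15 mm) is at rectified (296,145), on the +x side of the head. The narrow key is at (292,425), and the post is in the middle. So the key direction is roughly 0 rad in the world. Next I'll go over the carving and check it close up.

```bash
python3 -m crank '[{"offset":[-0.019,-0.35,0],"twist":[0,0,0]},{"offset":[-0.019,-0.35,0],"twist":[0,0,0]},{"offset":[-0.019,-0.35,0],"twist":[0,0,0]},{"offset":[-0.019,-0.35,0],"twist":[0,0,0]},{"offset":[-0.019,-0.35,0],"twist":[0,0,0]},{"offset":[-0.019,-0.35,0],"twist":[0,0,0]},{"offset":[-0.019,-0.35,0],"twist":[0,0,0]},{"offset":[-0.019,-0.35,0],"twist":[0,0,0]},{"offset":[-0.019,-0.35,0],"twist":[0,0,0]}]' 1
cat >>h.py <<'E'
def rectify(a,o,cx,cy,z,n=600,s=5000):
    k=get_calibration("wrist");T=np.eye(4);T[:3,:3]=R.from_rotvec(o["tool_rot"]).as_matrix();T[:3,3]=o["tool_pos"];T=T@k["tool_from_camera"];K=k["intrinsics"]
    j,i=np.meshgrid(np.arange(n),np.arange(n));P=np.stack([cx+(n/2-i)/s,cy-(j-n/2)/s,np.full(i.shape,z)],-1)
    c=(P-T[:3,3])@T[:3,:3];x,y,zz=c[...,0],-c[...,1],-c[...,2];r=np.hypot(x,y)+1e-12;f=K[0,0]*np.arctan2(r,zz)/r
    return cv2.remap(a,(f*x+K[0,2]).astype(np.float32),(f*y+K[1,2]).astype(np.float32),3)
E
python3 - <<'E'
from h import *
o=get_obs();a=get_image("wrist")
cv2.imwrite("pics/c1.png",rectify(a,o,.52,.168,.01)[...,::-1])
for d in cut_out("carving","wrist"): print(d["confidence"],d["rect"])
E
```

```text
t: 3.55
tool_pos: [0.5214, 0.1682, 0.2213]
tool_rot: [3.141, -0.003, -0.0]
contact_force: [-0.3, 0.6, 0.1]
opening: 0.0854
grip_force: 0.0
0.82 [443.2, 216.7, 96.1, 100.2]
0.76 [371.6, 83.5, 80.0, 78.5]
0.74 [310.6, 208.8, 79.1, 87.8]
```

View pics/c1.png

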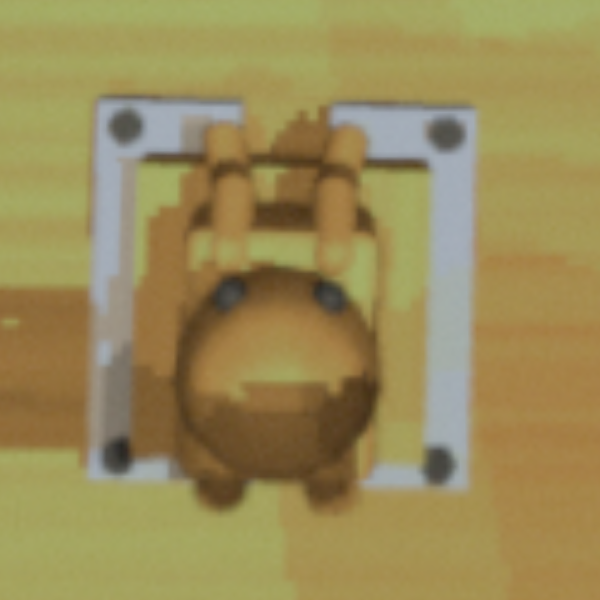

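This is the wooden carving. Its plate corners are (99,98), (478,107), (468,487) and (88,479), so the edge is 75.8 mm as given. The wide notch is up, at +x, and yaw is about −1.5°. Now I'll descend and grip.

```bash
python3 -m crank '[{"offset":[0,-0.002,0.05],"twist":[0,0,1.5]},{"offset":[0,-0.002,0.1],"twist":[0,0,1.5]},{"offset":[0,-0.002,0.14],"twist":[0,0,1.5]},{"offset":[0,-0.002,0.17],"twist":[0,0,1.5]},{"offset":[0,-0.002,0.188],"twist":[0,0,1.5]},{"offset":[0,-0.002,0.188],"twist":[0,0,1.5]},{"offset":[0,-0.002,0.188],"twist":[0,0,1.5]}]' 1
python3 -m crank '[{"offset":[0,0,0],"twist":[0,0,0]},{"offset":[0,0,0],"twist":[0,0,0]},{"offset":[0,0,0],"twist":[0,0,0]},{"offset":[0,0,0],"twist":[0,0,0]},{"offset":[0,0,0],"twist":[0,0,0]},{"offset":[0,0,0],"twist":[0,0,0]},{"offset":[0,0,0],"twist":[0,0,0]},{"offset":[0,0,0],"twist":[0,0,0]}]' 0 50
```

```text
t: 4.53
tool_pos: [0.5225, 0.1715, 0.0349]
tool_rot: [-3.141, 0.041, -0.004]
contact_force: [0.2, -0.1, 0.1]
opening: 0.0858
grip_force: 0.0
t: 5.52
tool_pos: [0.5216, 0.1718, 0.034]
tool_rot: [-3.141, 0.041, -0.001]
contact_force: [-0.8, 2.2, 4.9]
opening: 0.0332
grip_force: 50.6
```

```bash
python3 -m crank '[{"offset":[0,0,-0.02],"twist":[0,0,0]},{"offset":[0,0,-0.05],"twist":[0,0,0]},{"offset":[0,0,-0.09],"twist":[0,0,0]},{"offset":[0,0,-0.13],"twist":[0,0,0]},{"offset":[0,0,-0.16],"twist":[0,0,0]},{"offset":[0,0,-0.16],"twist":[0,0,0]},{"offset":[0,0,-0.16],"twist":[0,0,0]},{"offset":[0,0,-0.16],"twist":[0,0,0]}]'
python3 - <<'E'
from h import *
o=get_obs();p=o["tool_pos"];print(p,o["wrist_torque"])
a=get_image("wrist")
cv2.imwrite("pics/d1.png",rectify(a,o,p[0],p[1],p[2]-.024)[...,::-1])
print(totool(np.array([.544,-.1793,p[2]])-p))
E
```

```text
t: 6.52
tool_pos: [0.5197, 0.1711, 0.1906]
tool_rot: [3.14, -0.041, -0.007]
contact_force: [-1.1, 0.9, -5.0]
opening: 0.0331
grip_force: 51.0
[0.51971225 0.17107485 0.19055368] [ 0.01736827 -0.02584809 -0.02103968]
[3.34396137e-02 3.49620057e-01 1.92972557e-04]
```

View pics/d1.png

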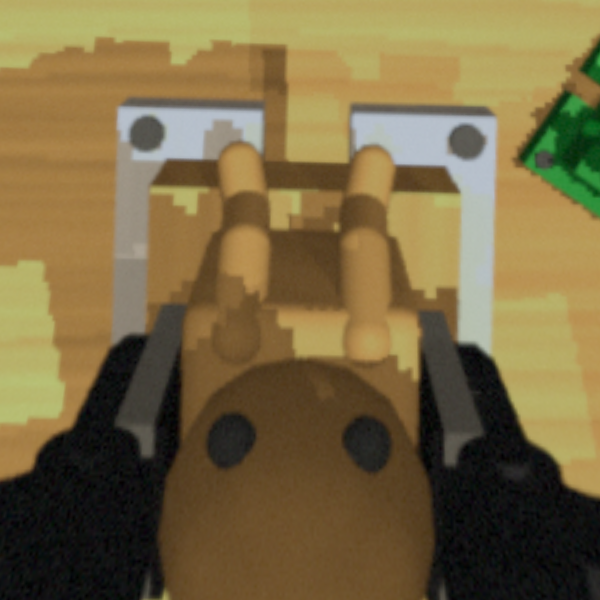

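The carving is held squarely, with a load of about 5 N, and the plate is centred within 1 mm of the TCP. Next I'll move over the post.

```bash
python3 -m crank '[{"offset":[0.003,0.03,0],"twist":[0,0,0]},{"offset":[0.008,0.08,0],"twist":[0,0,0]},{"offset":[0.012,0.13,0],"twist":[0,0,-0.5]},{"offset":[0.017,0.18,0],"twist":[0,0,-1]},{"offset":[0.022,0.23,0],"twist":[0,0,-1.5]},{"offset":[0.026,0.28,0],"twist":[0,0,-1.5]},{"offset":[0.03,0.32,0],"twist":[0,0,-1.5]},{"offset":[0.032,0.34,0],"twist":[0,0,-1.5]},{"offset":[0.033,0.3486,0],"twist":[0,0,-1.5]},{"offset":[0.033,0.3486,0],"twist":[0,0,-1.5]},{"offset":[0.033,0.3486,0],"twist":[0,0,-1.5]},{"offset":[0.033,0.3486,0],"twist":[0,0,-1.5]}]'
python3 - <<'E'
from h import *
o=get_obs();p=o["tool_pos"];print(p,o["tool_rot"],o["contact_force"],o["wrist_torque"])
a=get_image("top");b=get_image("side")
s=np.hstack([cv2.resize(b[230:370,220:360],(400,400),interpolation=3),cv2.resize(a[200:320,330:450],(400,400),interpolation=3)])
cv2.imwrite("pics/e1.png",s[...,::-1])
E
```

```text
t: 8.07
tool_pos: [0.5452, -0.1769, 0.1933]
tool_rot: [-3.141, -0.002, -0.0]
contact_force: [1.0, -0.4, -4.5]
opening: 0.0332
grip_force: 51.5
[ 0.54515831 -0.17691773  0.1933304 ] [-3.14138175e+00 -2.36267216e-03 -7.22639875e-05] [ 1.01354753 -0.42808066 -4.47106998] [ 0.01498496 -0.00263126 -0.05675499]
```

View pics/e1.png

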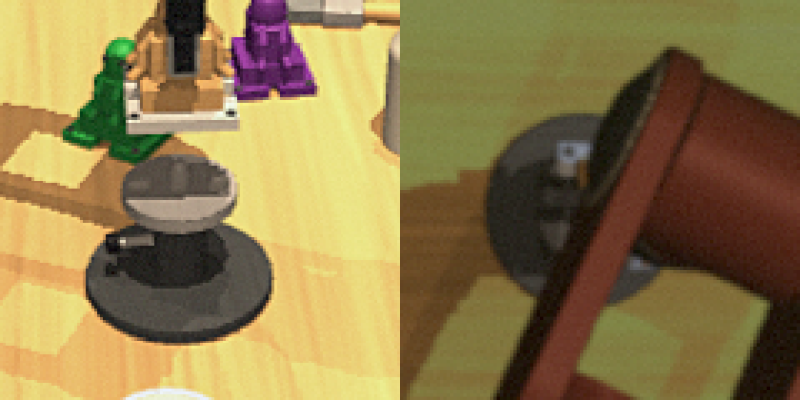

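```bash
python3 -m crank '[{"offset":[0,0,0.015],"twist":[0,0,0]},{"offset":[0,0,0.03],"twist":[0,0,0]},{"offset":[0,0,0.04],"twist":[0,0,0]},{"offset":[0,0,0.043],"twist":[0,0,0]},{"offset":[0,0,0.046],"twist":[0,0,0]},{"offset":[0,0,0.048],"twist":[0,0,0]},{"offset":[0,0,0.05],"twist":[0,0,0]},{"offset":[0,0,0.05],"twist":[0,0,0]},{"offset":[0,0,0.05],"twist":[0,0,0]}]'
python3 -c "
from h import *
o=get_obs();print(o['contact_force'],o['wrist_torque'])"
```

```text
t: 9.3
tool_pos: [0.5451, -0.178, 0.1435]
tool_rot: [3.141, 0.0, 0.0]
contact_force: [-0.5, -0.7, -4.8]
opening: 0.0333
grip_force: 51.5
[-0.53380907 -0.65538977 -4.84334045] [-0.04615255 -0.00717276 -0.05254502]
```

```bash
python3 -m crank '[{"offset":[0,0,0.002],"twist":[0,0,0]},{"offset":[0,0,0.004],"twist":[0,0,0]},{"offset":[0,0,0.004],"twist":[0,0,0]},{"offset":[0,0,0.004],"twist":[0,0,0]}]'
python3 -m crank '[{"offset":[0,0,0.002],"twist":[0,0,0]},{"offset":[0,0,0.004],"twist":[0,0,0]},{"offset":[0,0,0.004],"twist":[0,0,0]},{"offset":[0,0,0.004],"twist":[0,0,0]}]'
```

```text
t: 9.8
tool_pos: [0.5451, -0.1779, 0.1393]
tool_rot: [-3.142, -0.0, 0.0]
contact_force: [0.2, 0.3, -5.7]
opening: 0.0332
grip_force: 51.5
t: 10.3
tool_pos: [0.545, -0.1779, 0.1353]
tool_rot: [3.142, 0.0, -0.0]
contact_force: [0.2, 0.5, -5.1]
opening: 0.0336
grip_force: 51.5
```

```bash
python3 -m crank '[{"offset":[0,0,0.001],"twist":[0,0,0]},{"offset":[0,0,0.002],"twist":[0,0,0]},{"offset":[0,0,0.002],"twist":[0,0,0]},{"offset":[0,0,0.002],"twist":[0,0,0]}]'
python3 -m crank '[{"offset":[0,0,0.001],"twist":[0,0,0]},{"offset":[0,0,0.0015],"twist":[0,0,0]},{"offset":[0,0,0.0015],"twist":[0,0,0]},{"offset":[0,0,0.0015],"twist":[0,0,0]}]'
python3 -c "
from h import *
o=get_obs();print(o['contact_force'],o['wrist_torque'])"
```

```text
t: 10.8
tool_pos: [0.5451, -0.1779, 0.1333]
tool_rot: [-3.142, -0.0, 0.0]
contact_force: [-0.4, 0.5, -3.9]
opening: 0.0335
grip_force: 51.5
t: 11.3
tool_pos: [0.5451, -0.1779, 0.1318]
tool_rot: [3.142, 0.0, -0.0]
contact_force: [-0.2, 0.0, -4.2]
opening: 0.033
grip_force: 51.5
[-0.22750536  0.01697721 -4.19892036] [ 0.00870719 -0.02359562  0.03444309]
```

```bash
python3 -m crank '[{"offset":[0,0,0.001],"twist":[0,0,0]},{"offset":[0,0,0.0015],"twist":[0,0,0]},{"offset":[0,0,0.0015],"twist":[0,0,0]},{"offset":[0,0,0.0015],"twist":[0,0,0]}]'
python3 -m crank '[{"offset":[0,0,0.0005],"twist":[0,0,0]},{"offset":[0,0,0.001],"twist":[0,0,0]},{"offset":[0,0,0.001],"twist":[0,0,0]},{"offset":[0,0,0.001],"twist":[0,0,0]}]'
```

```text
t: 11.8
tool_pos: [0.5451, -0.1779, 0.1303]
tool_rot: [3.142, 0.0, 0.0]
contact_force: [-0.1, 0.4, -4.4]
opening: 0.0329
grip_force: 51.5
t: 12.3
tool_pos: [0.5451, -0.1779, 0.1293]
tool_rot: [3.142, 0.0, -0.0]
contact_force: [-0.1, -0.6, -4.7]
opening: 0.0329
grip_force: 51.5
```

```bash
python3 -m crank '[{"offset":[0,0,0.001],"twist":[0,0,0]},{"offset":[0,0,0.001],"twist":[0,0,0]},{"offset":[0,0,0.001],"twist":[0,0,0]}]'
python3 -m crank '[{"offset":[0,0,0.001],"twist":[0,0,0]},{"offset":[0,0,0.001],"twist":[0,0,0]},{"offset":[0,0,0.001],"twist":[0,0,0]}]'
python3 -m crank '[{"offset":[0,0,0.001],"twist":[0,0,0]},{"offset":[0,0,0.001],"twist":[0,0,0]},{"offset":[0,0,0.001],"twist":[0,0,0]}]'
```

```text
t: 12.68
tool_pos: [0.5451, -0.1779, 0.1283]
tool_rot: [-3.142, -0.0, 0.0]
contact_force: [0.7, -0.1, -4.7]
opening: 0.0337
grip_force: 51.5
t: 13.05
tool_pos: [0.5451, -0.1779, 0.1273]
tool_rot: [-3.142, -0.0, -0.0]
contact_force: [0.1, 0.3, -5.2]
opening: 0.0333
grip_force: 51.5
t: 13.42
tool_pos: [0.5451, -0.178, 0.1263]
tool_rot: [3.142, 0.0, 0.0]
contact_force: [0.2, 0.2, -4.3]
opening: 0.0332
grip_force: 51.5
```

```bash
python3 -m crank '[{"offset":[0,0,0.001],"twist":[0,0,0]},{"offset":[0,0,0.001],"twist":[0,0,0]},{"offset":[0,0,0.001],"twist":[0,0,0]}]'
python3 -m crank '[{"offset":[0,0,0.001],"twist":[0,0,0]},{"offset":[0,0,0.001],"twist":[0,0,0]},{"offset":[0,0,0.001],"twist":[0,0,0]}]'
python3 - <<'E'
from h import *
b=get_image("side");o=get_obs();a=get_image("wrist")
s=np.hstack([cv2.resize(b[230:370,220:360],(500,500),interpolation=3)])
cv2.imwrite("pics/f1.png",s[...,::-1])
E
```

```text
t: 13.8
tool_pos: [0.5451, -0.1779, 0.1253]
tool_rot: [-3.142, -0.0, 0.0]
contact_force: [0.3, 0.1, -4.3]
opening: 0.0333
grip_force: 51.5
t: 14.18
tool_pos: [0.5451, -0.1779, 0.1243]
tool_rot: [-3.142, -0.0, 0.0]
contact_force: [-0.4, 0.3, -4.2]
opening: 0.0332
grip_force: 51.5
```

View pics/f1.png

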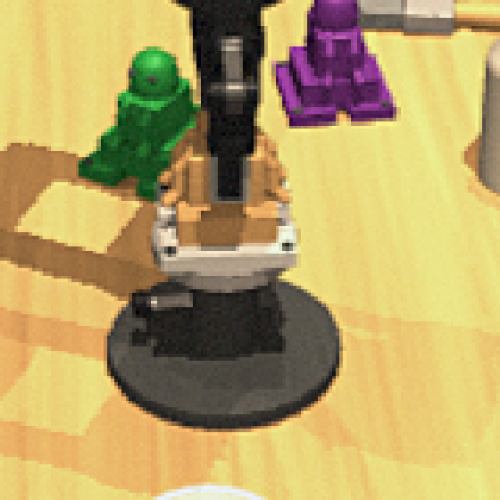

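The plate (front edge at crop row 262) is now low on the head with no contact load, so the notches are on the keys. I'll lower in small steps until the head takes the weight.

```bash
python3 -m crank '[{"offset":[0,0,0.001],"twist":[0,0,0]},{"offset":[0,0,0.001],"twist":[0,0,0]},{"offset":[0,0,0.001],"twist":[0,0,0]}]'
python3 -m crank '[{"offset":[0,0,0.001],"twist":[0,0,0]},{"offset":[0,0,0.001],"twist":[0,0,0]},{"offset":[0,0,0.001],"twist":[0,0,0]}]'
```

```text
t: 14.65
tool_pos: [0.5452, -0.178, 0.124]
tool_rot: [3.141, 0.0, 0.0]
contact_force: [-2.9, 1.4, 1.9]
opening: 0.0329
grip_force: 52.1
t: 15.02
tool_pos: [0.5452, -0.178, 0.124]
tool_rot: [3.141, 0.0, -0.0]
contact_force: [-5.7, 2.4, 7.2]
opening: 0.0332
grip_force: 52.9
```

```bash
python3 -m crank '[{"offset":[0,0,-0.001],"twist":[0,0,0]},{"offset":[0,0,-0.001],"twist":[0,0,0]},{"offset":[0,0,-0.001],"twist":[0,0,0]}]'
python3 -m crank '[{"offset":[0,0,0],"twist":[0,0,0]},{"offset":[0,0,0],"twist":[0,0,0]},{"offset":[0,0,0],"twist":[0,0,0]},{"offset":[0,0,0],"twist":[0,0,0]},{"offset":[0,0,0],"twist":[0,0,0]},{"offset":[0,0,0],"twist":[0,0,0]},{"offset":[0,0,0],"twist":[0,0,0]}]' 1
python3 -m crank '[{"offset":[0,0,-0.02],"twist":[0,0,0]},{"offset":[0,0,-0.05],"twist":[0,0,0]},{"offset":[0,0,-0.08],"twist":[0,0,0]},{"offset":[0,0,-0.12],"twist":[0,0,0]},{"offset":[0,0,-0.15],"twist":[0,0,0]},{"offset":[0,0,-0.15],"twist":[0,0,0]},{"offset":[0,0,-0.15],"twist":[0,0,0]}]'
python3 - <<'E'
from h import *
b=get_image("side");o=get_obs();a=get_image("wrist")
w=rectify(a,o,.545,-.178,.1,480,4500)
s=np.hstack([cv2.resize(b[260:360,230:340],(528,480),interpolation=3)[:,:320*1] if 0 else cv2.resize(b[270:350,240:320],(320,320),interpolation=3).copy() if 0 else cv2.resize(b[265:355,240:300+30],(320,320),interpolation=3)])
s=cv2.copyMakeBorder(s,0,160,0,0,cv2.BORDER_CONSTANT)
cv2.imwrite("pics/g1.png",np.hstack([w,s])[...,::-1])
E
```

```text
t: 15.4
tool_pos: [0.5452, -0.178, 0.124]
tool_rot: [3.141, 0.0, 0.0]
contact_force: [-4.1, 1.7, 4.5]
opening: 0.0333
grip_force: 52.7
t: 16.27
tool_pos: [0.5451, -0.1779, 0.1233]
tool_rot: [3.142, 0.0, 0.0]
contact_force: [-0.7, 0.1, -0.0]
opening: 0.0851
grip_force: 0.0
t: 17.15
tool_pos: [0.5448, -0.1778, 0.273]
tool_rot: [-3.141, -0.0, 0.001]
contact_force: [-0.7, 0.5, -0.8]
opening: 0.0852
grip_force: 0.0
```

View pics/g1.png

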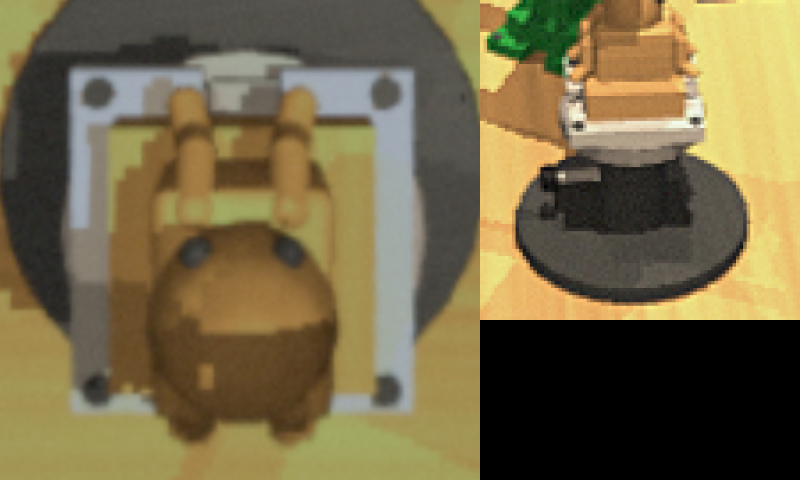

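The plate measures 342 px, which is 76.0 mm at height 0.10 m. That means it is flat at home height, since riding on the keys it would read 78 mm. The wide key shows in the wide notch at (243,90), and the gripper is clear.

```bash
python3 -c "
from station import *
print(finish_job())"
```

```text
the job is handed in; nothing more can be done
None
```

The wooden carving is on the stand, released and flat on the head with its notches on the keys. The job was handed in at about 17 s with net pressure on the stand about 12 N. I read the key angle from the wrist camera, so the carving went home at the first try without any searching turn against the keys.

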